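# Pop the label printer's cover open

### The job

The label printer on the packing bench needs a new roll soon. With a fingertip, gently press the blue push mark on its cover down once so that the push-push latch lets go, then lift well clear so the cover can pop up by itself, and wait a couple of seconds to see that it stays open. Do not push the popped cover down again or lift it any further, do not press the orange feed key, and leave the things lying around the printer where they are.

Things in the scene. Friction and masses are not known exactly. Their poses are not given: they have to be found in the camera images.
- printer: Desktop label printer, fixed to the bench: dark grey base 230 deep (x) x 190 wide (y) x 88 mm high; with its shut cover 156 mm high. Origin: centre of the underside; its front (label mouth) faces its -x, its left side +y, z up. The cover spans x -73 to +109 mm, y +-88 mm; in front of it (x -115 to -75 mm) is the fixed front block, top at 88 mm.
- cover_hinge (a point): Light grey cover with a window, 182 x 176 mm, 0.2 kg, sprung open. This point: middle of its rear hinge line, 104 mm behind and 88 mm above the printer's origin; axes turn with it about y. Freed by the latch and let go, it swings up by itself and rests near 0.48 rad within about 2 s: the push mark is then about 60 mm higher, the front edge 225 mm above the bench.
- cover (a joint): Cover angle, rad: 0 shut and latched, negative pressed in, positive open. Pressed in to -0.028 (4 mm down at the push mark; 5 to 10 N) the latch lets go and the cover opens when released; pressed less, it stays latched. Soft rubber stops start at -0.032 (5 mm), then about 5 N per mm. Pushing the open cover right down latches it again. By hand it turns to 1.3.
- push_mark (a point): Centre of the blue round push mark, 26 mm across, flush in the cover's top face, mid-width near the front; moves with the cover. On the shut cover 43 mm in front of and 156 mm above the printer's origin, 147 mm in front of the hinge line. The flat grey strip around it is 34 mm (x) x 176 mm (y), its front end 15 mm in front of the mark; behind it is the window.
- feed_key (a joint): Travel of the orange feed key, m: 0 = up, 0.003 = fully down (about 3 N). Not to be pressed.
- feed_key_top (a point): Centre of the top of the orange round feed key, 16 mm across, 92 mm above the bench, on the right (-y) of the front block, 55 mm in front of the push mark and 62 mm to its right.
- label_roll: Spare roll of white labels standing on end, 68 mm across, 104 mm high. Origin: centre of its underside. Bystander.
- tape_roll: Roll of brown packing tape lying flat, 104 mm across, 48 mm high, with a 76 mm bore. Origin: centre of its underside. Bystander.
- scanner: Black and orange hand-held barcode scanner lying on its side, 48 mm high; head 100 mm long (x) x 62 mm (y), handle reaching to about y -125 mm. Origin: on the bench under the head. Bystander.
- carton: Small brown carton 85 x 120 x 55 mm high. Origin: centre of its underside. Bystander.

How it is judged (in metres and radians):
On the way, in this order (a step that is already met when the one before it is completed fails the run):
1. a finger presses the shut cover in past the latch's release point (value of joint cover below -0.024 rad and contact force between the fingers and printer above 0.5 N), for 0.02 s.
2. the cover has popped up and stands open for a second with the robot clear of it (value of joint cover between 0.35 and 0.65 rad and contact force between each of the arm, the fingers and printer below 0.1 N), for 1 s.
At the end, for the whole second after the job is handed in: The cover stands popped open at its own rest angle (0.35 to 0.65 rad) and still, untouched, the feed key is up, and the spare roll, tape roll, scanner and carton are within 20 mm of where they stood (value of joint cover between 0.35 and 0.65 rad and velocity of joint cover between -0.1 and 0.1 rad/s and value of joint feed_key below 0.001 m and distance of each of label_roll, tape_roll, scanner, carton from where it was at the start of the episode below 0.02 m).
It fails at once if the popped cover is pushed down again (value of joint cover above 0.06 rad and velocity of joint cover below -0.1 rad/s and contact force between the fingers and printer above 0.5 N).
It fails at once if the cover is lifted beyond where it pops to (value of joint cover above 0.75 rad).
It fails at once if the cover or printer is pressed or struck harder than 40 N (contact force between any of the fingers, the arm and printer above 40 N).
It fails at once if the feed key is pressed (value of joint feed_key above 0.0015 m).
It fails at once if the spare roll, tape roll, scanner or carton is shoved, knocked over or lifted (distance of any of label_roll, tape_roll, scanner, carton from where it was at the start of the episode above 0.02 m or angle between any of label_roll, tape_roll, scanner, carton's own z axis and vertical above 0.25 rad).
It also fails if it takes over 35 s, if anything falls off the work surface, if the arm or the gripper's body presses on something with over 40 N, if the wrist force passes 120 N, or if a joint passes its speed limit or range.

### The arm

A 6-joint arm with a two-finger parallel gripper is mounted at the origin on the work surface. World frame = base frame: x ahead of the robot, y to its left, z up, the work surface at z = 0. Lengths are in mm, angles in rad, forces in N, time in s.
With the tool pointing down it reaches from about 275 to 750 mm from the base axis. Payload 10.2 kg.
Tool frame: the origin (TCP) lies on the centre line of the jaws, within the pads' length; the fingertips stand 17 mm ahead of it and the grasp point (between the pads) lies 2 mm behind it (ctrl.tip_extent is the distance from the TCP to the fingertips, in mm); z points along the fingers, y is the line along which they close (so a half turn about z gives the same grasp; the last joint's range is limited). The gripper opens to 85 mm and grips with 20 to 120 N. Pads are 22 mm wide; open, the fingers measure 114 mm over their backs; the gripper's body (76 mm by 85 mm) begins 54 mm behind the grasp point. The pads swing forward as they close: fully open they stand 13 mm farther back than shut.
Start: joints at [-0.223, 0.313, 1.498, -0, 1.331, -0.223], TCP at [525.006, -0.014, 248.294] pointing down, gripper open.
Joint ranges: [-2.94, 2.94], [-0.97, 2.17], [0.19, 2.56], [-1.23, 4.37], [0.02, 3.11], [-2.88, 2.88]. Speed limits (rad/s): [2.39, 2.39, 3.01, 3.14, 3.14, 3.14].

### API

Orientations are given as a unit quaternion [w, x, y, z].
In Python, from rig import sensors, capture, ctrl, cut_out, place_of gives the robot as it stands.
- The arm moves only by the shell command python3 -m jog 'ROWS' [FORCE]. ROWS is JSON, a list of rows, each a list of 3 entries, a list of its own where there are three numbers: the shift along the world's x, y, z in mm, then the turn, a rotation vector about the world's x, y, z in degrees, then the closure, from 0 (fully open) to 1 (shut). A call has exactly 8 rows; each row is the pose to reach, as a shift and turn from the pose commanded when the call began; what a row does not reach only later rows make up. A row lasts 1/12 s, in which the tool goes at most 41.7 mm and 7.16 degrees, less where a joint would pass 70% of its speed; a pose out of reach is approached as far as the arm can. A call with a gripper value outside its range is refused whole. The fingers move at their own pace and stop on an object; FORCE is the grip in N (left out, the last holds). Time passes only in rows, so rows that repeat a pose let the fingers close, or fill a call up. It gives the time, the measured TCP pose, the force and the opening at its end, in the units of the state.
- sensors.sense(): the state, without advancing time (a new reading comes with each control period).
- capture(name): name is "scene" or "side" or "wrist"; returns a dict with "color" (420x560x3 uint8, blue, green, red), "z_map" (420x560 float32, mm along the optical axis (not along the pixel's ray), 0 where there is no reading), "camera_matrix" (3x3 intrinsics, pixels), "R" (3x3) and "t" (3): a world point X has camera coordinates R X + t. Camera axes: x right, y down, z forward; pixel columns grow to the right and rows downward; lengths in mm; the calibration is good to about 2 mm. A picture is of the moment at which its call begins.
- ctrl.finish_job(): hands the job in, once; it reports no verdict.
Trained networks look in a picture, given as the dict that the camera call returned (one of the last four; its "shot" number tells which), for a name from the list of things; names that differ only in an ending like _2 or _b are one class to them, and where a whole thing is asked for, a point or a joint stands for the part that bears it (a point fixed in the world has none). Each returns a list of dicts, best first, with "p" (0 to 1); they miss things now and then, are a little off and sometimes report something else, mostly with a low value. They report only what shows in the picture. A call takes as long as a camera call.
- cut_out(picture, query): "region" (420x560 bool, what is visible of it) and "box" ([left, top, right, bottom] in pixels, round what is visible of it).
- place_of(picture, query): "centre" ([row, column] in pixels: a listed point, or the origin of a listed thing).
The state is a dict: "time_s": time; "joints": joint angles; "dq": joint speeds; "tau": joint torques, N m; "eef_pos": TCP position; "ee_rot": TCP orientation; "force": force on the tool from outside, world axes, zero at the start; "wrist_torque": the same for the moment, N m; "grip_width": opening from 0.0 (shut) to 1.0 (fully open).
Only numpy, scipy, OpenCV 4.12 (cv2) and the standard library are available. Lean on these libraries where they do the work, as an engineer would, in place of code of your own. Each camera call takes 0.05 s, during which the arm holds its last target. There are 200 camera calls.

## Working session

There is one attempt and no reset: what is moved stays moved. The work goes in short steps, Python scripts to look and compute and a shell command to move; the robot and the scene stay as the last step left them, time stands still between calls to the robot, and variables do not carry over. Pictures are saved under pics/ and viewed, on a budget of 10 in all, crops included, one or two more only if the job needs it, and the job is handed in when it is done.

```bash
mkdir -p pics
cat > h.py <<'E'
import numpy as np, cv2
from rig import sensors, capture, ctrl, cut_out, place_of
def world(pic,rc,z=None):
    r,c=rc; K=pic["camera_matrix"];R=pic["R"];t=np.array(pic["t"])
    ri,ci=int(round(r)),int(round(c))
    ray=np.linalg.inv(K)@[c,r,1]
    w=R.T@ray; o=-R.T@t
    if z is not None: return o+w*(z-o[2])/w[2]
    d=np.median(pic["z_map"][ri-1:ri+2,ci-1:ci+2])
    return R.T@(ray*d-t)
E
python3 - <<'E'
from h import *
ims=[]
for n in ["scene","side"]:
    p=capture(n); cv2.imwrite(f"pics/{n}0.png",p["color"])
    for q in ["push_mark","feed_key_top","cover_hinge","printer","label_roll","tape_roll","scanner","carton"]:
        for d in place_of(p,q)[:1]:
            print(n,q,round(d["p"],2),np.round(d["centre"]),world(p,d["centre"]).round(), world(p,d["centre"],{"push_mark":156,"feed_key_top":92,"cover_hinge":88}.get(q,0)).round())
s=sensors.sense();print(s["force"],s["grip_width"],s["time_s"],ctrl.tip_extent)
E
```

```text
scene push_mark 0.91 [194. 282.] [580.  58. 157.] [580.  59. 156.]
scene feed_key_top 0.38 [209. 242.] [526. -15.  88.] [528. -15.  92.]
scene cover_hinge 0.85 [249. 333.] [728.  85. 118.] [719.  96.  88.]
scene printer 0.37 [193. 281.] [577.  59. 158.] [490. 113.   0.]
scene label_roll 0.55 [167. 266.] [427. 110.  42.] [400. 125.  -0.]
scene tape_roll 0.92 [296. 220.] [ 642. -151.   -0.] [ 642. -151.    0.]
scene scanner 0.85 [202. 219.] [455. -42.  47.] [426. -34.   0.]
scene carton 0.55 [188. 340.] [590. 220.  57.] [563. 248.   0.]
side feed_key_top 0.59 [199. 320.] [532. -12.  92.] [532. -12.  92.]
side printer 0.77 [242. 268.] [582. 148. 100.] [619.  70.   0.]
side scanner 0.59 [231. 365.] [424.  -8.  41.] [427. -47.   0.]
side carton 0.64 [316. 257.] [548. 276.  54.] [564. 248.   0.]
[-0.43153848 -0.04106951  0.2825377 ] 1.0045411496303105 0.9 17.0
```

View pics/scene0.png

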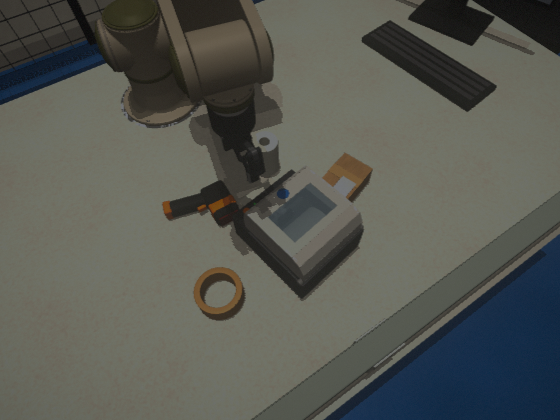

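The push mark is at (row 194, col 282) on the cover's front strip. That puts it at about (580, 59, 157) mm, and the height matches. The feed key and hinge offsets are also consistent, with printer yaw about 10–15°. I'll move above the mark, shut the fingers and look again.

```bash
python3 -m jog '[[[10,10,5],[0,0,0],1],[[25,25,5],[0,0,0],1],[[40,42,5],[0,0,0],1],[[55,58,5],[0,0,0],1],[[55,58,5],[0,0,0],1],[[55,58,5],[0,0,0],1],[[55,58,5],[0,0,0],1],[[55,58,5],[0,0,0],1]]'
python3 - <<'E'
from h import *
for n in ["wrist","scene","side"]:
    p=capture(n); cv2.imwrite(f"pics/{n}1.png",p["color"])
    for q in ["push_mark","feed_key_top","cover_hinge"]:
        for d in place_of(p,q)[:1]:
            print(n,q,round(d["p"],2),np.round(d["centre"]),world(p,d["centre"]).round(), world(p,d["centre"],{"push_mark":156,"feed_key_top":92,"cover_hinge":88}[q]).round())
    # blue blob near mark
    b=p["color"].astype(int); m=(b[...,0]>b[...,2]+50)&(b[...,0]>b[...,1]+30)
    k,l,st,ce=cv2.connectedComponentsWithStats(m.astype(np.uint8))
    for i in range(1,k):
        if 15<st[i,4]<4000: print(n,"blue",st[i,4],ce[i][::-1].round(),world(p,ce[i][::-1],156).round())
s=sensors.sense();print(s["eef_pos"],s["grip_width"],s["time_s"],ctrl.tip_extent)
E
```

```text
time_s: 1.57
eef_pos: [579.6, 57.4, 253.4]
ee_rot: [0.0, 0.707, 0.707, -0.0]
force: [0.3, 0.1, -0.2]
grip_width: -0.002
wrist push_mark 0.97 [212. 283.] [580.  61. 157.] [580.  61. 156.]
wrist feed_key_top 0.83 [266. 236.] [538.  -9.  92.] [538.  -9.  92.]
wrist cover_hinge 0.43 [256. 154.] [447. -19.  46.] [464.  -1.  88.]
wrist blue 733 [213. 283.] [580.  60. 156.]
scene push_mark 0.66 [195. 283.] [583.  59. 158.] [582.  59. 156.]
scene feed_key_top 0.49 [210. 243.] [532. -15.  91.] [532. -15.  92.]
scene cover_hinge 0.62 [250. 334.] [728.  90. 106.] [723.  96.  88.]
side push_mark 0.93 [194. 291.] [570.  63. 158.] [571.  61. 156.]
side feed_key_top 0.35 [200. 319.] [532. -11.  93.] [532. -11.  92.]
[579.99328412  57.95550552 253.29998602] -0.0008478346642567607 2.1667 17.0
```

View pics/wrist1.png

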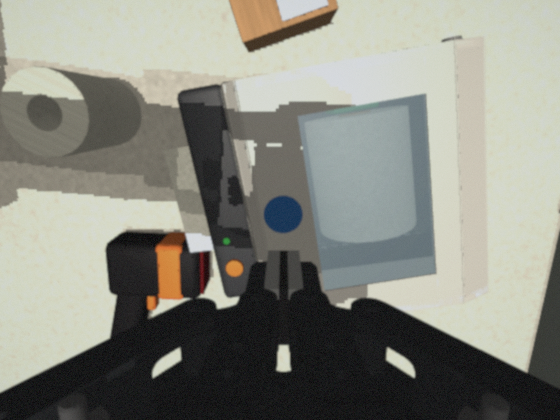

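View pics/side1.png

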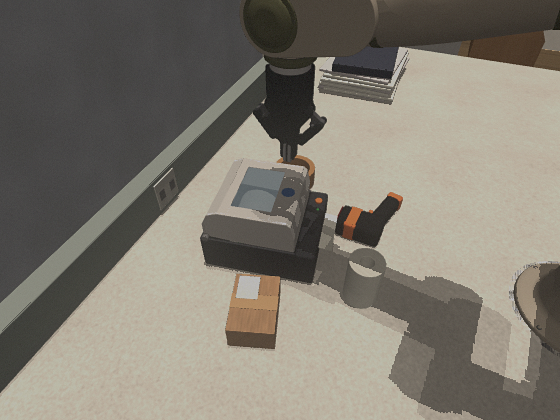

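The wrist view shows the mark at (212, 283), so about (580, 60, 156). The closed fingertips are at (580, 58, 236), with the feed key well off to the side. Next I go down to just above the mark.

```bash
python3 -m jog '[[[0,2,-15],[0,0,0],1],[[0,2,-32],[0,0,0],1],[[0,2,-48],[0,0,0],1],[[0,2,-60],[0,0,0],1],[[0,2,-68],[0,0,0],1],[[0,2,-73],[0,0,0],1],[[0,2,-75],[0,0,0],1],[[0,2,-75],[0,0,0],1]]'
```

```text
time_s: 2.83
eef_pos: [580.1, 60.0, 178.4]
ee_rot: [0.0, 0.707, 0.707, 0.0]
force: [-0.2, 0.1, -0.2]
grip_width: 0.003
```

```bash
python3 -m jog '[[[0,0,-2],[0,0,0],1],[[0,0,-4],[0,0,0],1],[[0,0,-5],[0,0,0],1],[[0,0,-6],[0,0,0],1],[[0,0,-7],[0,0,0],1],[[0,0,-8],[0,0,0],1],[[0,0,-8],[0,0,0],1],[[0,0,-8],[0,0,0],1]]'
```

```text
time_s: 3.5
eef_pos: [579.6, 59.9, 171.1]
ee_rot: [-0.0, 0.707, 0.707, -0.0]
force: [-7.1, -1.1, 7.4]
grip_width: 0.002
```

```bash
python3 -m jog '[[[0,0,-0.5],[0,0,0],1],[[0,0,-1],[0,0,0],1],[[0,0,-1.5],[0,0,0],1],[[0,0,-2],[0,0,0],1],[[0,0,-2.5],[0,0,0],1],[[0,0,-2.5],[0,0,0],1],[[0,0,-2.5],[0,0,0],1],[[0,0,-2.5],[0,0,0],1]]'
```

```text
time_s: 4.17
eef_pos: [579.4, 59.8, 168.7]
ee_rot: [-0.0, 0.707, 0.707, -0.001]
force: [-7.6, -1.6, 8.5]
grip_width: -0.002
```

```bash
python3 -m jog '[[[0,0,-0.5],[0,0,0],1],[[0,0,-1],[0,0,0],1],[[0,0,-1.5],[0,0,0],1],[[0,0,-1.5],[0,0,0],1],[[0,0,-1.5],[0,0,0],1],[[0,0,-1.5],[0,0,0],1],[[0,0,-1.5],[0,0,0],1],[[0,0,-1.5],[0,0,0],1]]'
```

```text
time_s: 4.83
eef_pos: [579.3, 59.8, 167.7]
ee_rot: [-0.0, 0.707, 0.707, -0.001]
force: [-9.9, -1.0, 13.0]
grip_width: 0.001
```

The force slope jumped from about 0.5 to 4.5 N/mm, so the cover is on its rubber stops and past the release point. Now I lift straight up.

```bash
python3 -m jog '[[[0,0,20],[0,0,0],1],[[0,0,55],[0,0,0],1],[[0,0,90],[0,0,0],1],[[0,0,120],[0,0,0],1],[[0,0,145],[0,0,0],1],[[0,0,160],[0,0,0],1],[[0,0,165],[0,0,0],1],[[0,0,165],[0,0,0],1]]'
for i in 1 2 3 4 5; do python3 -m jog '[[[0,0,0],[0,0,0],1],[[0,0,0],[0,0,0],1],[[0,0,0],[0,0,0],1],[[0,0,0],[0,0,0],1],[[0,0,0],[0,0,0],1],[[0,0,0],[0,0,0],1],[[0,0,0],[0,0,0],1],[[0,0,0],[0,0,0],1]]'; done | tail -5
python3 - <<'E'
from h import *
for n in ["wrist","side"]:
    p=capture(n); cv2.imwrite(f"pics/{n}2.png",p["color"])
    for q in ["push_mark","feed_key_top"]:
        for d in place_of(p,q)[:1]: print(n,q,round(d["p"],2),np.round(d["centre"]),world(p,d["centre"]).round())
E
```

```text
time_s: 5.5
eef_pos: [580.2, 60.0, 332.1]
ee_rot: [0.001, 0.707, 0.707, 0.001]
force: [0.6, -1.1, 0.1]
grip_width: -0.002
time_s: 8.83
eef_pos: [580.0, 60.0, 331.3]
ee_rot: [-0.0, 0.707, 0.707, -0.0]
force: [-0.7, -0.2, 0.2]
grip_width: 0.006
wrist push_mark 0.66 [199. 352.] [630.  67. 215.]
side push_mark 0.64 [166. 263.] [623.  74. 217.]
side feed_key_top 0.48 [199. 319.] [534. -13.  91.]
```

View pics/side2.png

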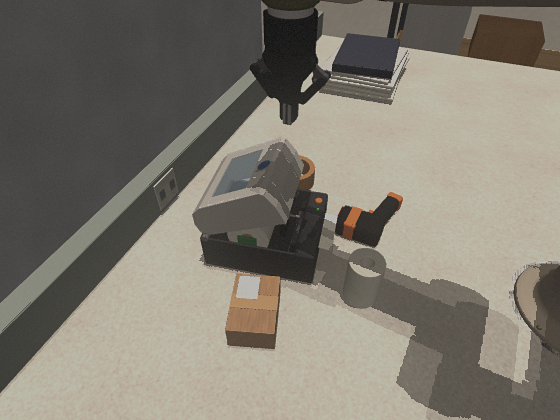

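The cover is open, with the mark now at (166, 263) and z ≈ 216, 60 mm higher as expected. The robot is clear and the other items haven't moved. It has been open for more than 2 s, so I'm handing in.

Run:
```python
from h import *
p=capture("side")
print([world(p,d["centre"]).round() for d in place_of(p,"push_mark")[:1]])
print(ctrl.finish_job())
```

```text
[array([619.,  77., 219.])]
the job is handed in; nothing more can be done
None
```

The printer cover popped open and stayed open, and I've handed the job in. I pressed the blue push mark once with the shut fingertips, then lifted straight up about 165 mm.

- **Press:** the vertical force was about 13 N at the deepest point. It rose sharply over the last millimetre, so the cover was on its rubber stops and past the release point.
- **Cover:** about 3 s after the lift the push mark was at z ≈ 216 mm, 60 mm higher than when shut, as expected. A last look before handing in gave 219 mm, which agrees within the camera's error.
- **Robot:** it was clear of the cover, with the wrist force reading near zero.
- **Feed key and other items:** the feed key's measured height was still about 91 mm. The label roll, tape roll, scanner and carton looked unmoved in the side view, though I did not measure their positions again.

No check failed. One side-camera reading of the mark before the press was about 9 mm off in x from the other two cameras. I went with those two, which agreed with each other.

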